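# Catch the falling test-chamber cover and ease it shut

### The arm

A 6-joint arm with a two-finger parallel gripper is mounted at the origin on a cart in front of the work surface, level with it; the furniture and walls round the work are solid. World frame = base frame: x ahead of the robot, y to its left, z up, the work surface at z = 0. Lengths are in mm, angles in degrees, forces in N, time in s.
With the tool pointing down it reaches from about 375 to 750 mm from the base axis. Payload 9 kg.
Tool frame: the origin (TCP) lies between the finger pads; the fingertips stand 17 mm ahead of it and the grasp point (between the pads) lies 2 mm behind it; z points along the fingers, y is the line along which they close (so a half turn about z gives the same grasp; the last joint's range is limited). The gripper opens to 85 mm and grips with 20 to 120 N. Pads are 22 mm wide; open, the fingers measure 114 mm over their backs; the gripper's body (76 mm by 85 mm) begins 54 mm behind the grasp point. The pads swing forward as they close: fully open they stand 13 mm farther back than shut.
Start: joints at [57.141, 5.964, 5.575, 89.605, 0, 77.527], TCP at [209.009, 562.45, 248.331] pointing down, gripper open.
Joint ranges: [-171.21, 171.21], [-48.23, 106.86], [-62.78, 66.21], [-105.2, 120.99], [-86.42, 89.51], [-180, 180]. Speed limits (degrees/s): [127.2, 127.2, 147.25, 180, 180, 180].

### API

Orientations are given as a 3x3 rotation matrix whose columns are the frame's x, y, z axes.
In Python, from cell import manip gives the robot as it stands.
- The arm moves only by the tool arm_command, never from a script. Its argument "targets" is a list that holds one entry, the list of rows, each a list of 7 numbers: the shift along the world's x, y, z in m, then the turn, a rotation vector about the world's x, y, z in rad, then the opening in per cent of the stroke, from 0 (shut) to 100 (fully open). A call has 1 to 20 rows; each row is the pose to reach, as a shift and turn from the pose commanded when the call began; what a row does not reach only later rows make up. A row lasts 1/8 s, in which the tool goes at most 62.5 mm and 10.7 degrees, less where a joint would pass 70% of its speed; a pose out of reach is approached as far as the arm can. A call with a gripper value outside its range is refused whole. The fingers move at their own pace and stop on an object; "newtons" is the grip in N (left out, the last holds). Time passes only in rows, so rows that repeat a pose let the fingers close. It gives the time, the measured TCP pose, the force, the opening and the grip force at its end, in the units of the state.
- manip.get_obs(): the state, without advancing time (a new reading comes with each control period).
- manip.camera(name): name is "scene" or "top" or "wrist"; returns a dict with "frame" (420x560x3 uint8, blue, green, red), "depth" (420x560 float32, mm along the optical axis (not along the pixel's ray), 0 where there is no reading), "intrinsics" (3x3 intrinsics, pixels), "R" (3x3) and "t" (3): a world point X has camera coordinates R X + t; the wrist camera has in their place "tool_from_camera" (4x4, takes a point from camera to tool coordinates, whose origin is the TCP and whose axes are the flange's). Camera axes: x right, y down, z forward; pixel columns grow to the right and rows downward; lengths in mm; the calibration is good to about 2 mm. A picture is of the moment at which its call begins: read the wrist's pose just before it.
- manip.hand_in(): hands the job in; it is judged then, once.
The state is a dict: "t": time; "joint_positions": joint angles; "joint_vel": joint speeds; "effort": joint torques, N m; "position": TCP position; "tcp_rot": TCP orientation; "contact_force": force on the tool from outside, world axes, zero at the start; "moment": the same for the moment, N m; "grip_width": opening from 0.0 (shut) to 1.0 (fully open); "grasp_force": force on a finger pad.
Only numpy, scipy, OpenCV 4.12 (cv2) and the standard library are available. Lean on these libraries where they do the work, as an engineer would, in place of code of your own. Each camera call takes 0.05 s, during which the arm holds its last target. There are 200 camera calls.

### The job

The cover of the metal leak-test chamber stands open, leaning back past upright. Tip it forward over its top from behind with the fingers, catch it from below on the outside of the fingers at its front lip as it sinks, and lower it slowly until it is fully shut, never letting it drop onto the rim; then move clear. Grasp nothing: do not pinch the cover, and leave the sensor cells inside and the things around the chamber where they are.

Things in the scene. Friction and masses are not known exactly. Their poses are not given: they have to be found in the camera images.
- chamber: metal leak-test chamber, fixed: open box 110 (x) x 130 (y) x 80 mm high. Origin: centre of its underside; x points from its front (the lip side, facing the robot's left) to its hinge side (right), z up. Its cover is a flat plate 112 x 134 x 9 mm with a lip (0.26 kg): the lip presses with about 1.3 N on a finger below, and tipping it forward takes only a few newtons.
- cover_hinge (a point): middle of the cover's hinge axis, on the chamber's rear upper edge, 80 mm above the bench, 55 mm along the chamber's x from its origin; axis parallel to the chamber's y. Axes as the chamber's; does not move with the cover.
- cover (a joint): cover angle, rad: 0 shut, 1.57 upright, 1.9 leaning back on its stop; starts at 1.75 to 1.9. Damped hinge, no catch: beyond upright it sinks back to the stop; tipped to 1.45 it falls shut by itself, slowly at first: about 6 s to 0.8, 8 s to 0.3, landing at 0.37 rad/s. Landing faster than 0.25 rad/s (35 mm/s at the lip) counts as dropped.
- cover_lip (a point): middle of the lip's front edge on the cover's inner face (underside), 140 mm from the hinge axis; moves with the cover. x: from lip to hinge, y along the lip, z out of the outer face. The lip is a tongue 90 mm wide and, like the cover, 9 mm thick; shut, it reaches 30 mm beyond the chamber's front wall, its underside 80 mm above the bench, free space below.
- cell_a: light grey sensor cell, 19x21x27 mm, standing loose in a pocket inside the chamber at its y = -38 mm, top 65 mm above the bench; to be left alone. Origin: centre of its underside.
- cell_b: light grey sensor cell, 19x21x27 mm, standing loose in a pocket inside the chamber at its y = 0 mm, top 65 mm above the bench; to be left alone. Origin: centre of its underside.
- cell_c: light grey sensor cell, 19x21x27 mm, standing loose in a pocket inside the chamber at its y = 38 mm, top 65 mm above the bench; to be left alone. Origin: centre of its underside.
- ring_gauge: bystander: flat metal ring 40 mm across, 14 mm high; to be left alone. Origin: centre of its underside.
- test_plug_0: bystander: red plug 19x55x19 mm lying on the bench; to be left alone. Origin: centre of its underside.
- marker_pen: bystander: blue pen 14x135x16 mm lying beside the chamber; to be left alone. Origin: centre of its underside.
- gauge_block: bystander: upright metal block 9x30x35 mm; to be left alone. Origin: centre of its underside.
- tweezers: bystander: steel tweezers 131 mm long near the bench's front edge; to be left alone. Origin: centre of its underside.

How it is judged (in metres and radians):
On the way, in this order (a step that is already met when the one before it is completed fails the run):
1. the cover has been tipped over its top and sinks forward (value of joint cover between 0.8 and 1.4 rad), for 0.05 s.
2. the fingers carry the falling cover and slow it to under 0.25 rad/s while it is between 0.75 and 0.1 rad open (value of joint cover between 0.1 and 0.75 rad and velocity of joint cover between -0.25 and 0.1 rad/s and contact force between the fingers and cover above 0.3 N), for 0.3 s.
At the end, for the whole second after the job is handed in: The cover is fully shut (under 0.015 rad, 2 mm at the lip) and at rest, the three sensor cells stand in their pockets (moved under 12 mm), the loose things around the chamber lie within 25 mm of where they were (value of joint cover below 0.015 rad and velocity of joint cover between -0.05 and 0.05 rad/s and distance of each of cell_a, cell_b, cell_c from where it was at the start of the episode below 0.012 m and angle between each of cell_a, cell_b, cell_c's own z axis and vertical below 0.3 rad and distance of each of ring_gauge, test_plug_0, marker_pen, gauge_block, tweezers from where it was at the start of the episode below 0.025 m); the robot touches nothing.
It fails at once if the cover drops: faster than 0.25 rad/s when less than 0.1 rad open (value of joint cover between 0.03 and 0.1 rad and velocity of joint cover below -0.25 rad/s).
It fails at once if the cover is pinched: fingers press on both its faces with more than 2.5 N each ((contact force between the fingers and cover_c0 above 2.5 N or contact force between the fingers and cover_c1 above 2.5 N) and (contact force between the fingers and cover_c2 above 2.5 N or contact force between the fingers and cover_c3 above 2.5 N)).
It fails at once if the cover is forced: more than 20 N (contact force between the fingers and cover above 20 N).
It fails at once if a sensor cell in the chamber is lifted or moved by 12 mm or more, or tipped (not (distance of cell_a from where it was at the start of the episode below 0.012 m and angle between cell_a's own z axis and vertical below 0.3 rad) or not (distance of cell_b from where it was at the start of the episode below 0.012 m and angle between cell_b's own z axis and vertical below 0.3 rad) or not (distance of cell_c from where it was at the start of the episode below 0.012 m and angle between cell_c's own z axis and vertical below 0.3 rad)).
It fails at once if a thing beside the chamber is lifted or moved by 25 mm or more (distance of any of ring_gauge, test_plug_0, marker_pen, gauge_block, tweezers from where it was at the start of the episode above 0.025 m).
It also fails if it takes over 70 s, if anything falls off the work surface, if the arm or the gripper's body presses on something with over 40 N, if the wrist force passes 120 N, or if a joint passes its speed limit or range.

## Working session

There is one attempt and no reset: what is moved stays moved. The work goes in short steps, Python scripts to look and compute and a tool call to move; the robot and the scene stay as the last step left them, time stands still between calls to the robot, and variables do not carry over. Pictures are saved under pics/ and viewed, at most 10 in all, crops included, and the job is handed in when it is done.

Besides the shell and the picture viewer there is one more tool, called after "Request:" by a JSON object that holds its "fn" and its "kwargs". arm_command: Moves the arm, as the interface text tells. Its arguments: {"type":"object","properties":{"targets":{"type":"array","items":{"type":"array","items":{"type":"array","items":{"type":"number"}}}},"newtons":{"type":"number"}},"required":["targets"]}

```bash
mkdir -p pics
cat > h.py <<'E'
from cell import manip
import numpy as np, cv2
def snap(n,f):
    c=manip.camera(n); cv2.imwrite('pics/'+f+'.png',c['frame']); np.savez('pics/'+f+'.npz',**{k:np.array(v) for k,v in c.items()}); return c
def pts(c):
    K=c['intrinsics'];d=c['depth'];v,u=np.mgrid[:d.shape[0],:d.shape[1]]
    P=np.stack([(u-K[0,2])/K[0,0]*d,(v-K[1,2])/K[1,1]*d,d],-1)
    return (P-c['t'])@c['R']
E
python3 - <<'E'
from h import *
a=snap('scene','s0');b=snap('top','t0')
for c in(a,b):print(c['intrinsics'],c['R'],c['t'])
print(manip.get_obs())
cv2.imwrite('pics/both.png',cv2.resize(np.vstack([a['frame'],b['frame']]),(400,600)))
E
```

```text
[[494.36684927   0.         274.6293392 ]
 [  0.         494.36684927 210.0664193 ]
 [  0.           0.           1.        ]] [[ 0.6597826  -0.75139363 -0.00972295]
 [-0.49956491 -0.42891816 -0.75263811]
 [ 0.56135713  0.50143477 -0.65836262]] [-287.09546745  350.73193736  572.49877425]
[[519.10485553   0.         275.37623235]
 [  0.         519.10485553 212.90855448]
 [  0.           0.           1.        ]] [[-5.05463861e-04 -9.99207570e-01 -3.97992127e-02]
 [-9.95089804e-01  4.44170664e-03 -9.88764525e-02]
 [ 9.89748763e-02  3.95538123e-02 -9.94303510e-01]] [108.43623961 515.18608893 872.57016275]
{'t': 0.1, 'joint_positions': array([ 5.71398203e+01,  5.99480369e+00,  5.53178649e+00,  8.96032772e+01,
       -2.83579046e-04,  7.75272212e+01]), 'joint_vel': array([ 0.0154488 , -0.06706366,  0.19162935,  0.00451102,  0.10267512,
       -0.06979858]), 'effort': array([ 5.97838894e-03, -5.58210433e+01,  5.04717171e+01,  1.30414835e-02,
       -3.31151914e-04,  1.61868377e-05]), 'position': array([208.85887067, 562.19060432, 247.60668897]), 'tcp_rot': array([[-9.37358541e-01,  3.48365580e-01, -6.23650164e-04],
       [ 3.48366052e-01,  9.37358066e-01, -9.74608804e-04],
       [ 2.45063350e-04, -1.13081643e-03, -9.99999331e-01]]), 'contact_force': array([-0.09622969,  0.11194923,  0.24623223]), 'moment': array([ 0.02965659, -0.00495893, -0.02497149]), 'grasp_force': 0.0, 'grip_width': 1.0031233466624894}
```

View pics/s0.png

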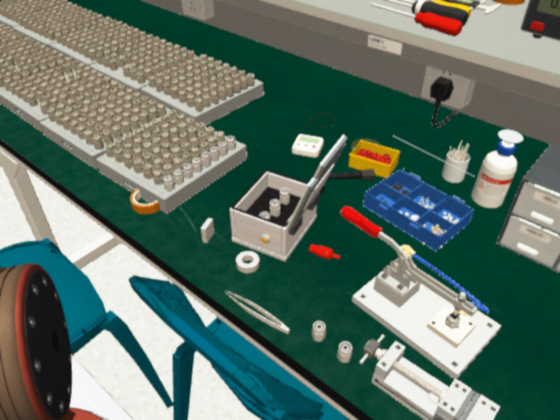

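View pics/t0.png

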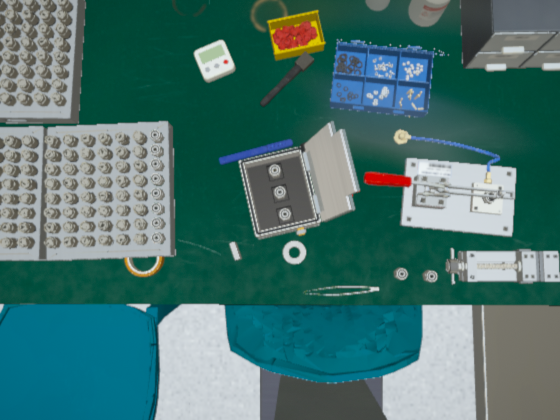

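The scene view shows the chamber around (275,215) with the cover open to its right. The top view has the box at about (245–318, 150–237), the cover up to (357,180), the pen at (255,152), the ring at (294,252), the block at (235,251), and the red clamp handle at (387,180).

Run:
```python
from h import *
L=lambda f:dict(np.load('pics/'+f+'.npz'))
A=L('s0');B=L('t0');PA=pts(A);PB=pts(B)
for n,P,c in(('s',PA,A),('t',PB,B)):
    box=((215,120,365,260) if n=='t' else (225,125,350,260))
    m=np.zeros(P.shape[:2],bool);m[box[1]:box[3],box[0]:box[2]]=1;m&=c['depth']>0
    Q=P[m]; r=Q[(Q[:,2]>75)&(Q[:,2]<85)]
    print(n,'rim',len(r),cv2.minAreaRect(r[:,:2].astype(np.float32)))
    print(cv2.boxPoints(cv2.minAreaRect(r[:,:2].astype(np.float32))))
    k=Q[Q[:,2]>100]; print('cover',len(k),k.min(0),k.max(0))
    for _ in range(3):
        mu=k.mean(0);w=np.linalg.svd(k-mu,full_matrices=False)[2][2];e=(k-mu)@w;k=k[abs(e)<2.5*max(e.std(),1)]
    print('plane n',w,'mu',mu,len(k),e.std())
for p in [(387,180),(300,232),(294,252),(235,251),(255,152),(340,292)]: print('top',p,PB[p[1],p[0]].round())
for p in [(323,252),(360,220),(344,140),(300,205)]: print('scene',p,PA[p[1],p[0]].round())
# red/blue masks top
for n,P,c in(('s',PA,A),('t',PB,B)):
  f=c['frame'].astype(int); red=(f[...,2]>120)&(f[...,1]<70)&(f[...,0]<80); 
  nl,lab,st,ce=cv2.connectedComponentsWithStats(red.astype(np.uint8))
  for i in range(1,nl):
    if st[i,4]>30: q=P[(lab==i)&(c['depth']>0)]; print(n,'red',st[i],q.min(0).round(),q.max(0).round())
f=B['frame'][110:260,210:420]; cv2.imwrite('pics/c.png',cv2.resize(f,None,fx=3.8,fy=3.8,interpolation=2))
```

```text
s rim 684 ((550.0966796875, 93.16265106201172), (136.4645538330078, 121.56324005126953), 11.988821983337402)
[[470.72705  138.44525 ]
 [495.97827   19.533524]
 [629.4663    47.88005 ]
 [604.2151   166.79178 ]]
cover 1147 [496.52115351 -56.27543663 100.11591248] [636.37732996  42.49075783 212.29123131]
plane n [ 0.17962621 -0.94145835 -0.28529038] mu [545.75414258   2.79062658 169.03124187] 1034 2.6808866438220638
t rim 1342 ((548.273681640625, 96.4483642578125), (134.3586883544922, 115.72999572753906), 13.66375732421875)
[[469.32654  136.80638 ]
 [496.66467   24.351673]
 [627.2208    56.090347]
 [599.8827   168.54506 ]]
cover 3243 [498.00554999 -35.45080359 100.02386624] [634.00313209  51.66855153 215.15895116]
plane n [-0.21266863  0.91753893  0.33599756] mu [565.12978175  17.02412964 162.3566773 ] 2930 1.2843892852870185
top (387, 180) [557. -70. 119.]
top (300, 232) [480.  65.  55.]
top (294, 252) [448.  75.   2.]
top (235, 251) [450. 176.  33.]
top (255, 152) [626. 144.  14.]
top (340, 292) [378.  -5.   0.]
scene (323, 252) [545. -16.  17.]
scene (360, 220) [555. -73. 119.]
scene (344, 140) [607.   3. 208.]
scene (300, 205) [500.   3. 143.]
s red [415  12  47  23 572] [874. -31. 300.] [923.  62. 321.]
s red [531  21  13  10  95] [ 936. -147.  319.] [ 949. -128.  330.]
s red [357 149  34  15 207] [820.  35.   9.] [866. 113.  28.]
s red [341 206  41  31 505] [ 547. -108.   -4.] [693.  39. 123.]
s red [309 244  31  15 261] [539. -41.  -4.] [577.  23.  20.]
s red [ 18 266  13 131 408] [  59. -112.  320.] [111. -31. 362.]
t red [273  22  43  27 748] [813.  36.   7.] [864. 112.  30.]
t red [364 172  47  15 531] [ 548. -117.    1.] [571. -35. 126.]
```

View pics/c.png

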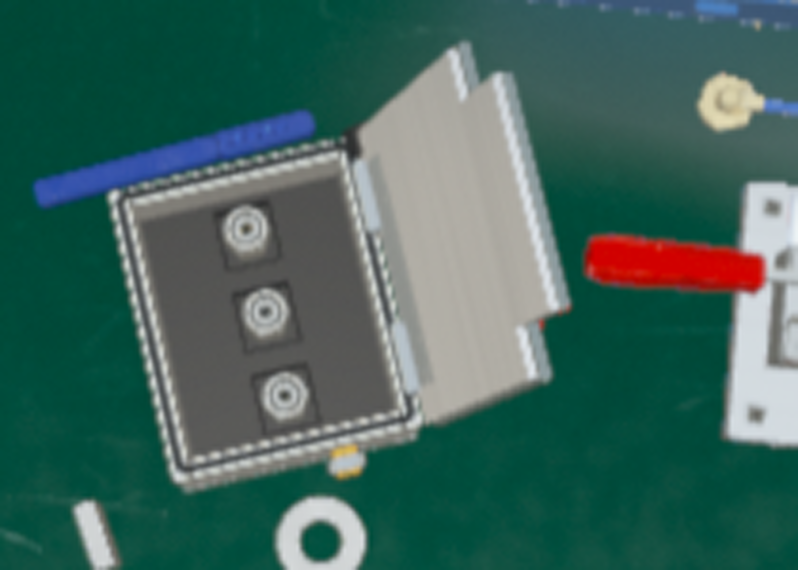

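Request:
{"fn": "arm_command", "kwargs": {"targets": [[[0.01,-0.015,0.02,0,0,-0.03,0],[0.03,-0.05,0.04,0,0,-0.09,0],[0.06,-0.095,0.06,0,0,-0.17,0],[0.09,-0.145,0.06,0,0,-0.25,0],[0.12,-0.195,0.06,0,0,-0.33,0],[0.15,-0.245,0.06,0,0,-0.41,0],[0.18,-0.29,0.06,0,0,-0.49,0],[0.21,-0.34,0.06,0,0,-0.57,0],[0.24,-0.39,0.06,0,0,-0.65,0],[0.27,-0.435,0.06,0,0,-0.73,0],[0.3,-0.485,0.06,0,0,-0.81,0],[0.33,-0.53,0.06,0,0,-0.88,0],[0.355,-0.57,0.06,0,0,-0.94,0],[0.368,-0.592,0.06,0,0,-0.975,0],[0.371,-0.599,0.06,0,0,-0.981,0],[0.371,-0.599,0.06,0,0,-0.981,0],[0.371,-0.599,0.06,0,0,-0.981,0]]]}}

```text
t: 2.22
position: [579.6, -35.7, 308.9]
tcp_rot: [[-0.233, 0.972, 0.001], [0.972, 0.233, -0.0], [-0.0, 0.001, -1.0]]
contact_force: [-0.6, -1.1, -0.2]
grip_width: 0.001
grasp_force: 0.0
```

Run:
```python
from h import *
o=manip.get_obs();print(o['t'],o['position'],o['tcp_rot'].round(3),o['joint_positions'].round(1),o['grip_width'],o['contact_force'])
B=dict(np.load('pics/t0.npz'));P=pts(B)
m=(P[...,0]>420)&(P[...,0]<620)&(P[...,1]>190)&(P[...,1]<560)&(B['depth']>0)
Q=P[m]
for y in range(190,560,30):
    q=Q[(Q[:,1]>=y)&(Q[:,1]<y+30)]
    print(y,len(q),np.percentile(q[:,2],99).round() if len(q) else '')
snap('scene','s1')
```

```text
2.225 [579.57984878 -35.71983858 308.93743902] [[-0.233  0.972  0.001]
 [ 0.972  0.233 -0.   ]
 [-0.     0.001 -1.   ]] [-16.4   3.9   9.7  95.8   0.   60.1] 0.0011376636261855443 [-0.55527977 -1.1015406  -0.17692484]
190 1864 15.0
220 1818 4.0
250 1839 4.0
280 2713 64.0
310 1981 65.0
340 2065 65.0
370 1971 65.0
400 1993 65.0
430 1998 65.0
460 1974 65.0
490 1409 64.0
520 2242 65.0
550 770 64.0
```

View pics/s1.png

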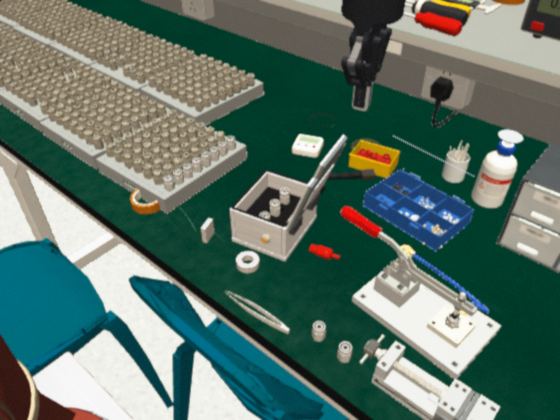

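Request:
{"fn": "arm_command", "kwargs": {"targets": [[[-0.005,0.02,0,0,0,0,0],[-0.015,0.06,0,0,0,0,0],[-0.027,0.11,0,0,0,0,0],[-0.038,0.16,0,-0.146,-0.035,0,0],[-0.049,0.205,-0.01,-0.292,-0.07,0,0],[-0.058,0.24,-0.03,-0.438,-0.104,0,0],[-0.063,0.262,-0.06,-0.584,-0.139,0,0],[-0.064,0.266,-0.09,-0.73,-0.174,0,0],[-0.064,0.266,-0.12,-0.876,-0.209,0,0],[-0.064,0.266,-0.15,-0.98,-0.234,0,0],[-0.064,0.266,-0.159,-1.018,-0.243,0,0],[-0.064,0.266,-0.159,-1.018,-0.243,0,0],[-0.064,0.266,-0.159,-1.018,-0.243,0,0]]]}}

```text
t: 3.9
position: [516.1, 230.2, 150.7]
tcp_rot: [[-0.115, 0.972, 0.203], [0.489, 0.233, -0.841], [-0.865, 0.002, -0.502]]
contact_force: [0.1, -0.1, 0.5]
grip_width: -0.001
grasp_force: 0.0
```

Run:
```python
from h import *
o=manip.get_obs();print(o['t'],o['position'],o['tcp_rot'].round(3),o['joint_positions'].round(1),o['contact_force'])
c=snap('top','t2');P=pts(c)
m=(P[...,0]>400)&(P[...,0]<700)&(P[...,1]>150)&(P[...,1]<240)&(P[...,2]>85)&(c['depth']>0)
ex=np.array([.232,-.9727]);ey=np.array([.9727,.232]);H=np.array([560,46])
Q=P[m];s=(Q[:,:2]-H)@ex;y=(Q[:,:2]-H)@ey
for a in range(-200,-150,6):
    k=(s>=a)&(s<a+6)
    if k.sum()>3: print(a,k.sum(),'y',np.percentile(y[k],[2,98]).round(),'z',np.percentile(Q[k,2],[5,50,95]).round())
```

```text
3.9 [516.11368262 230.21333677 150.70225488] [[-0.115  0.972  0.203]
 [ 0.489  0.233 -0.841]
 [-0.865  0.002 -0.502]] [ 34.4  34.1  12.2  99.7 -53.9 127.4] [ 0.10875701 -0.05081159  0.51797813]
-200 74 y [-14.  11.] z [157. 166. 171.]
-194 87 y [-14.  13.] z [156. 162. 167.]
-188 82 y [-13.  12.] z [153. 158. 163.]
-182 70 y [-12.  12.] z [152. 156. 160.]
-176 36 y [-7.  7.] z [151. 153. 156.]
```

View pics/t2.png

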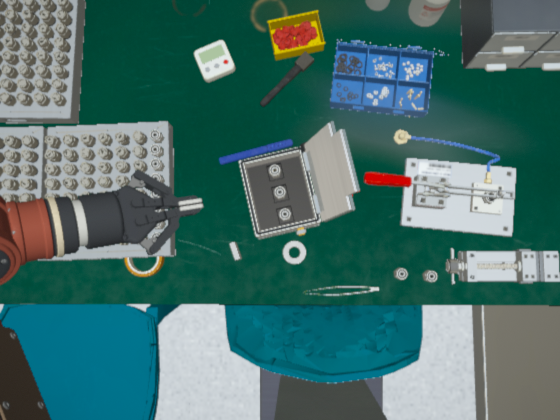

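Request:
{"fn": "arm_command", "kwargs": {"targets": [[[0,0,0.01,0.04,0.01,0,0],[0,0,0.04,0.146,0.035,0,0],[0,-0.005,0.08,0.292,0.07,0,0],[0.002,-0.01,0.12,0.438,0.104,0,0],[0.006,-0.03,0.15,0.584,0.139,0,0],[0.015,-0.065,0.159,0.73,0.174,0,0],[0.026,-0.11,0.159,0.876,0.209,0,0],[0.037,-0.155,0.159,0.98,0.234,0,0],[0.049,-0.205,0.159,1.018,0.243,0,0],[0.059,-0.245,0.159,1.018,0.243,0,0],[0.064,-0.264,0.159,1.018,0.243,0,0],[0.064,-0.267,0.155,1.018,0.243,0,0],[0.064,-0.267,0.13,1.018,0.243,0,0],[0.064,-0.267,0.1,1.018,0.243,0,0],[0.064,-0.267,0.07,1.018,0.243,0,0],[0.064,-0.267,0.057,1.018,0.243,0,0],[0.064,-0.267,0.055,1.018,0.243,0,0]]]}}

```text
t: 6.08
position: [579.7, -36.5, 204.3]
tcp_rot: [[-0.233, 0.972, -0.0], [0.972, 0.233, 0.0], [0.0, -0.0, -1.0]]
contact_force: [-0.5, 0.1, 0.4]
grip_width: 0.005
grasp_force: 0.0
```

```bash
cat >> h.py <<'E'
ex=np.array([.232,-.9727]);ey=np.array([.9727,.232]);H=np.array([560,46])
def cover(f,cam='scene'):
    o=manip.get_obs(); c=snap(cam,f);P=pts(c);d=P[...,:2]-H
    s=d@ex;y=d@ey;z=P[...,2]
    print('t',round(o['t'],2),'tcp s,y,z',((o['position'][:2]-H)@ex).round(1),((o['position'][:2]-H)@ey).round(1),o['position'][2].round(1),'F',o['contact_force'].round(1))
    # angle by rays: points along the plate strips |y|20..60 away from fingers
    m=(c['depth']>0)&(abs(y)>22)&(abs(y)<62)&(z>90)&(np.hypot(s,z-80)>25)&(np.hypot(s,z-80)<152)
    th=np.arctan2(z[m]-80,-s[m]); print('n',m.sum(),'theta pct',np.percentile(th,[10,25,50,75,90]).round(3))
E
python3 - <<'E'
from h import *
cover('t3','top')
E
```

```text
t 6.08 tcp s,y,z 84.8 -0.0 204.3 F [-0.5  0.1  0.4]
n 908 theta pct [1.905 1.909 1.915 1.927 1.945]
```

Request:
{"fn": "arm_command", "kwargs": {"targets": [[[-0.001,0.005,0,0,0,0,0],[-0.003,0.012,0,0,0,0,0],[-0.004,0.017,0,0,0,0,0],[-0.005,0.02,0,0,0,0,0],[-0.0056,0.024,0,0,0,0,0],[-0.0065,0.028,0,0,0,0,0],[-0.0075,0.032,0,0,0,0,0],[-0.0085,0.036,0,0,0,0,0],[-0.0095,0.04,0,0,0,0,0],[-0.0105,0.044,0,0,0,0,0],[-0.0115,0.048,0,0,0,0,0],[-0.0125,0.052,0,0,0,0,0],[-0.0135,0.056,0,0,0,0,0],[-0.0145,0.06,0,0,0,0,0],[-0.0152,0.064,0,0,0,0,0]]]}}

```text
t: 8.0
position: [564.7, 26.7, 204.3]
tcp_rot: [[-0.232, 0.973, -0.0], [0.973, 0.232, -0.0], [-0.0, -0.0, -1.0]]
contact_force: [-0.2, -2.6, 0.6]
grip_width: 0.001
grasp_force: 0.7
```

Run:
```python
from h import *
cover('t4','top')
```

```text
t 8.0 tcp s,y,z 19.9 0.1 204.3 F [-0.2 -2.6  0.6]Traceback (most recent call last):
  File "<stdin>", line 2, in <module>
  File "h.py", line 16, in cover
    th=np.arctan2(z[m]-80,-s[m]); print('n',m.sum(),'theta pct',np.percentile(th,[10,25,50,75,90]).round(3))
                                                                ~~~~~~~~~~~~~^^^^^^^^^^^^^^^^^^^^^
    return _quantile_unchecked(
        a, q, axis, out, overwrite_input, method, keepdims, weights)
    return _ureduce(a,
                    func=_quantile_ureduce_func,
    ...<5 lines>...
                    overwrite_input=overwrite_input,
                    method=method)
    r = func(a, **kwargs)
    result = _quantile(arr,
                       quantiles=q,
    ...<2 lines>...
                       out=out,
                       weights=wgt)
    slices_having_nans = np.isnan(arr[-1, ...])
                                  ~~~^^^^^^^^^
IndexError: index -1 is out of bounds for axis 0 with size 0
```

Request:
{"fn": "arm_command", "kwargs": {"targets": [[[-0.001,0.004,0,0,0,0,0],[-0.002,0.008,0,0,0,0,0],[-0.003,0.012,0,0,0,0,0],[-0.0037,0.016,0,0,0,0,0],[-0.0042,0.018,0,0,0,0,0],[-0.0042,0.018,0,0,0,0,0]]]}}

```text
t: 8.8
position: [560.4, 44.7, 204.2]
tcp_rot: [[-0.232, 0.973, -0.0], [0.973, 0.232, 0.0], [0.0, -0.0, -1.0]]
contact_force: [-0.1, -0.1, -0.5]
grip_width: -0.001
grasp_force: 0.0
```

Run:
```python
from h import *
cover('s5','scene')
```

```text
t 8.8 tcp s,y,z 1.3 0.1 204.2 F [-0.1 -0.1 -0.5]
n 1724 theta pct [1.455 1.487 1.564 2.721 2.866]
```

Request:
{"fn": "arm_command", "kwargs": {"targets": [[[0.001,-0.003,0.015,0,0,0,0],[0.001,-0.003,0.05,0,0,0,0],[0,0,0.085,0,0,0,0],[-0.006,0.025,0.09,0,0,0,0],[-0.016,0.065,0.09,0,0,0,0],[-0.026,0.11,0.09,-0.146,-0.035,0,0],[-0.036,0.15,0.08,-0.292,-0.07,0,0],[-0.042,0.176,0.06,-0.438,-0.104,0,0],[-0.044,0.186,0.035,-0.584,-0.139,0,0],[-0.044,0.186,0.005,-0.73,-0.174,0,0],[-0.044,0.186,-0.025,-0.876,-0.209,0,0],[-0.044,0.186,-0.05,-0.98,-0.234,0,0],[-0.044,0.186,-0.055,-1.018,-0.243,0,0],[-0.044,0.186,-0.055,-1.018,-0.243,0,0]]]}}

```text
t: 10.6
position: [516.5, 230.6, 148.4]
tcp_rot: [[-0.118, 0.973, 0.2], [0.486, 0.232, -0.843], [-0.866, -0.002, -0.5]]
contact_force: [-0.3, -0.2, 0.4]
grip_width: -0.001
grasp_force: 0.0
```

Run:
```python
from h import *
cover('t6','top');cover('s6','scene')
```

```text
t 10.6 tcp s,y,z -189.6 0.5 148.4 F [-0.3 -0.2  0.4]
n 1695 theta pct [1.307 1.342 1.395 1.679 2.838]
t 10.65 tcp s,y,z -189.6 1.0 149.6 F [-0.3  0.5  0.9]
n 2216 theta pct [1.326 1.347 1.402 1.568 2.848]
```

View pics/s6.png

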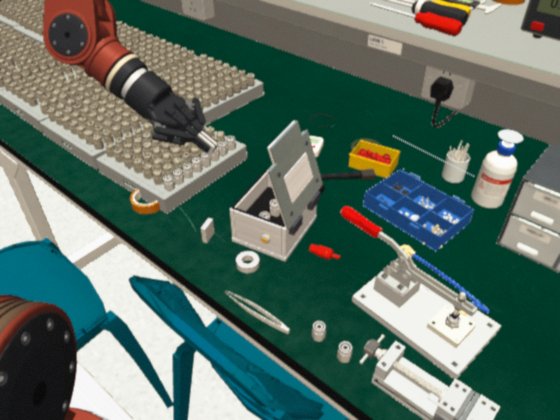

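The picture shows the cover leaning forward and sinking, lip at about (290,130), with the tilted fingers waiting at (208,140). Next I move the fingers under the lip's path.

Request:
{"fn": "arm_command", "kwargs": {"targets": [[[0.001,-0.005,0.001,0,0,0,0],[0.004,-0.018,0.002,0,0,0,0],[0.008,-0.034,0.003,0,0,0,0],[0.012,-0.05,0.004,0,0,0,0],[0.0155,-0.065,0.005,0,0,0,0],[0.0168,-0.0706,0.005,0,0,0,0],[0.0168,-0.0706,0.005,0,0,0,0],[0.0168,-0.0706,0.005,0,0,0,0],[0.0168,-0.0706,0.005,0,0,0,0],[0.0168,-0.0706,0.005,0,0,0,0],[0.0168,-0.0706,0.005,0,0,0,0],[0.0168,-0.0706,0.005,0,0,0,0]]]}}

```text
t: 12.2
position: [533.4, 159.9, 154.3]
tcp_rot: [[-0.116, 0.973, 0.201], [0.487, 0.232, -0.842], [-0.866, 0.0, -0.5]]
contact_force: [-0.6, -0.0, 0.9]
grip_width: -0.0
grasp_force: 0.0
```

```bash
cat >> h.py <<'E'
def cov2(f,cam='scene'):
    o=manip.get_obs(); c=snap(cam,f);P=pts(c);d=P[...,:2]-H
    s=d@ex;y=d@ey;z=P[...,2];r=np.hypot(s,z-80)
    print('t',round(o['t'],2),'tcp s,y,z',((o['position'][:2]-H)@ex).round(1),((o['position'][:2]-H)@ey).round(1),o['position'][2].round(1),'F',o['contact_force'].round(1))
    m=(c['depth']>0)&(abs(y)>20)&(abs(y)<60)&(z>86)&(r>50)&(r<138)&(s<40)
    th=np.arctan2(z[m]-80,-s[m])-np.arcsin(9/r[m]); print(cam,'n',m.sum(),'theta',np.percentile(th,[10,25,40,50,60,75,90]).round(3))
E
python3 - <<'E'
from h import *
cov2('t7','top');cov2('s7')
E
```

```text
t 12.2 tcp s,y,z -117.0 0.6 154.3 F [-0.6 -0.   0.9]
top n 1491 theta [1.043 1.049 1.053 1.055 1.059 1.067 1.086]
t 12.25 tcp s,y,z -117.0 0.6 154.3 F [-0.8 -0.5  0.3]
scene n 1516 theta [1.021 1.03  1.034 1.038 1.041 1.049 1.066]
```

Request:
{"fn": "arm_command", "kwargs": {"targets": [[[0,0,0,0,0,0,0],[0,0,0,0,0,0,0],[0,0,0,0,0,0,0],[0,0,0,0,0,0,0],[0,0,0,0,0,0,0],[0,0,0,0,0,0,0],[0,0,0,0,0,0,0],[0,0,0,0,0,0,0],[0,0,0,0,0,0,0],[0,0,0,0,0,0,0],[0,0,0,0,0,0,0],[0,0,0,0,0,0,0],[0,0,0,0,0,0,0],[0,0,0,0,0,0,0]]]}}

```text
t: 14.05
position: [533.4, 159.9, 154.2]
tcp_rot: [[-0.116, 0.973, 0.201], [0.487, 0.232, -0.842], [-0.866, 0.0, -0.501]]
contact_force: [0.3, 0.8, -1.5]
grip_width: -0.002
grasp_force: 0.6
```

Run:
```python
from h import *
cov2('t8','top');cov2('s8')
```

```text
t 14.05 tcp s,y,z -117.0 0.5 154.2 F [ 0.3  0.8 -1.5]
top n 2236 theta [0.646 0.654 0.66  0.663 0.668 0.677 0.696]
t 14.1 tcp s,y,z -117.0 0.5 154.3 F [-0.2  1.7 -1.7]
scene n 1598 theta [0.63  0.64  0.645 0.649 0.653 0.66  0.673]
```

Request:
{"fn": "arm_command", "kwargs": {"targets": [[[0,0,0,0,0,0,0],[0,0,0,0,0,0,0],[-0.0004,0.0017,-0.0023,0,0,0,0],[-0.0008,0.0032,-0.0045,0,0,0,0],[-0.0011,0.0048,-0.0068,0,0,0,0],[-0.0015,0.0062,-0.0091,0,0,0,0],[-0.0018,0.0077,-0.0115,0,0,0,0],[-0.0022,0.009,-0.0139,0,0,0,0],[-0.0025,0.0104,-0.0164,0,0,0,0],[-0.0028,0.0118,-0.0188,0,0,0,0],[-0.0031,0.013,-0.0213,0,0,0,0],[-0.0034,0.0142,-0.0238,0,0,0,0],[-0.0037,0.0154,-0.0263,0,0,0,0],[-0.0039,0.0164,-0.0289,0,0,0,0],[-0.0042,0.0175,-0.0315,0,0,0,0],[-0.0044,0.0186,-0.0341,0,0,0,0],[-0.0047,0.0196,-0.0367,0,0,0,0],[-0.0047,0.0196,-0.0367,0,0,0,0]]]}}

```text
t: 16.4
position: [528.6, 179.5, 117.3]
tcp_rot: [[-0.116, 0.973, 0.201], [0.487, 0.232, -0.842], [-0.866, 0.0, -0.501]]
contact_force: [-0.0, 0.3, -0.7]
grip_width: -0.004
grasp_force: 0.7
```

Run:
```python
from h import *
cov2('t9','top');cov2('s9')
```

```text
t 16.4 tcp s,y,z -137.2 0.5 117.3 F [-0.   0.3 -0.7]
top n 2455 theta [0.327 0.336 0.343 0.348 0.352 0.361 0.381]
t 16.45 tcp s,y,z -137.1 0.5 117.5 F [ 0.4 -0.2 -2. ]
scene n 1489 theta [0.312 0.322 0.328 0.332 0.335 0.342 0.356]
```

View pics/s9.png

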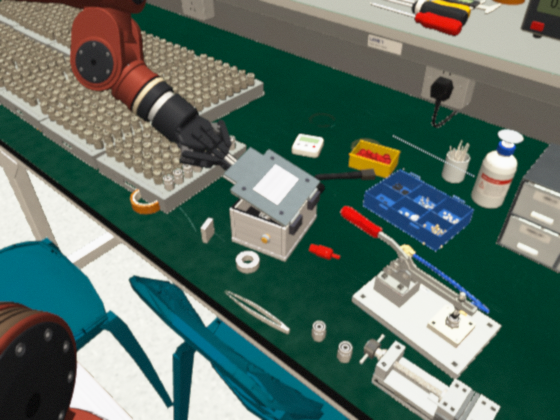

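Request:
{"fn": "arm_command", "kwargs": {"targets": [[[-0.0002,0.0009,-0.0026,0,0,0,0],[-0.0004,0.0018,-0.0053,0,0,0,0],[-0.0006,0.0025,-0.008,0,0,0,0],[-0.0008,0.0033,-0.0107,0,0,0,0],[-0.001,0.004,-0.0134,0,0,0,0],[-0.0011,0.0047,-0.0161,0,0,0,0],[-0.0013,0.0053,-0.0188,0,0,0,0],[-0.0014,0.0058,-0.0216,0,0,0,0],[-0.0015,0.0063,-0.0243,0,0,0,0],[-0.0016,0.0067,-0.0271,0,0,0,0],[-0.0017,0.0071,-0.0299,0,0,0,0],[-0.0018,0.0074,-0.0326,0,0,0,0],[-0.0018,0.0076,-0.0347,0,0,0,0],[-0.0019,0.0078,-0.0368,0,0,0,0],[-0.0019,0.008,-0.0389,0,0,0,0],[-0.0019,0.0081,-0.041,0,0,0,0],[-0.0019,0.0081,-0.041,0,0,0,0]]]}}

```text
t: 18.62
position: [526.8, 187.5, 76.4]
tcp_rot: [[-0.116, 0.973, 0.201], [0.487, 0.232, -0.842], [-0.866, 0.0, -0.501]]
contact_force: [0.6, 0.2, -2.2]
grip_width: -0.002
grasp_force: 0.6
```

Run:
```python
from h import *
cov2('t10','top');cov2('s10')
```

```text
t 18.62 tcp s,y,z -145.4 0.5 76.4 F [ 0.6  0.2 -2.2]
top n 2384 theta [0.024 0.034 0.041 0.045 0.05  0.059 0.075]
t 18.68 tcp s,y,z -145.4 0.5 76.5 F [-0.4  0.1 -2.1]
scene n 1276 theta [0.011 0.019 0.025 0.029 0.032 0.038 0.05 ]
```

Request:
{"fn": "arm_command", "kwargs": {"targets": [[[0,0,-0.001,0,0,0,0],[0,0,-0.002,0,0,0,0],[0,0,-0.003,0,0,0,0],[0,0,-0.004,0,0,0,0],[0,0,-0.005,0,0,0,0],[0,0,-0.006,0,0,0,0],[0,0,-0.007,0,0,0,0],[0,0,-0.008,0,0,0,0],[0,0,-0.009,0,0,0,0],[0,0,-0.01,0,0,0,0],[0,0,-0.01,0,0,0,0]]]}}

```text
t: 20.1
position: [526.8, 187.5, 66.5]
tcp_rot: [[-0.116, 0.973, 0.201], [0.487, 0.232, -0.842], [-0.866, 0.0, -0.5]]
contact_force: [0.7, 0.4, -0.0]
grip_width: -0.003
grasp_force: 0.0
```

Run:
```python
from h import *
cov2('t11','top');cov2('s11')
```

```text
t 20.1 tcp s,y,z -145.4 0.5 66.5 F [ 0.7  0.4 -0. ]
top n 2330 theta [-0.013 -0.003  0.004  0.009  0.014  0.024  0.04 ]
t 20.15 tcp s,y,z -145.4 0.5 66.6 F [-0.2  0.5  0.2]
scene n 1204 theta [-0.024 -0.016 -0.011 -0.009 -0.006  0.001  0.012]
```

Contact has gone and the cover is down. I withdraw back along the finger axis, then up.

Request:
{"fn": "arm_command", "kwargs": {"targets": [[[-0.001,0.003,0.001,0,0,0,0],[-0.003,0.012,0.006,0,0,0,0],[-0.006,0.025,0.0135,0,0,0,0],[-0.009,0.038,0.021,0,0,0,0],[-0.013,0.055,0.031,0,0,0,0],[-0.016,0.068,0.05,0,0,0,0],[-0.018,0.075,0.08,0,0,0,0],[-0.018,0.075,0.12,0,0,0,0],[-0.018,0.075,0.15,0,0,0,0],[-0.018,0.075,0.16,0,0,0,0],[-0.018,0.075,0.16,0,0,0,0],[-0.018,0.075,0.16,0,0,0,0]]]}}

```text
t: 21.7
position: [508.4, 262.4, 225.1]
tcp_rot: [[-0.117, 0.973, 0.2], [0.486, 0.232, -0.843], [-0.866, -0.002, -0.5]]
contact_force: [-0.5, -0.4, -0.5]
grip_width: 0.002
grasp_force: 0.0
```

Run:
```python
from h import *
cov2('t12','top');cov2('s12')
```

```text
t 21.7 tcp s,y,z -222.5 0.0 225.1 F [-0.5 -0.4 -0.5]
top n 2339 theta [-0.013 -0.003  0.004  0.008  0.013  0.023  0.04 ]
t 21.75 tcp s,y,z -222.4 0.0 225.1 F [-1.2 -0.2  1.3]
scene n 1174 theta [-0.023 -0.017 -0.012 -0.009 -0.006  0.001  0.012]
```

View pics/s12.png

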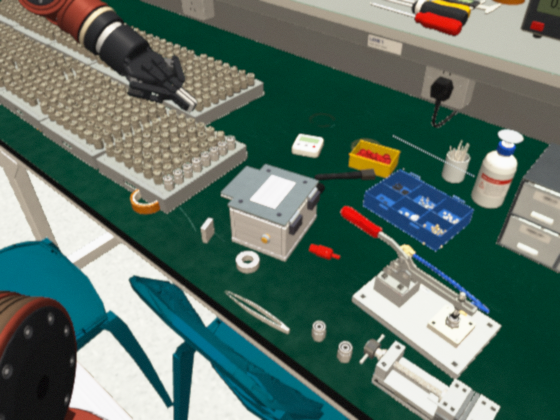

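The cover lies shut at (270,192). The arm is clear at (185,95), and the ring, block, plug and tweezers are where they were.

```bash
python3 -c "
from cell import manip
print(manip.hand_in())"
```

```text
the job is handed in; nothing more can be done
None
```

I tipped the cover over, caught it on the fingers at about 0.65 rad, lowered it shut, backed the arm clear and handed the job in at about 22 s; the hand-in call did not return a verdict.

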